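# Load the dry-bath heater from the storage tray

### The job

Move every aluminium tube block from the storage tray to the heater: the pockets leave no room for fingers, so tip each one up by pressing down its low far end, then hook its tongue fully under the retaining lip of a free nest and lower its near end until the block lies flat behind the near stop. When all the blocks are seated, press the heater's start button fully in and let it go. Leave the other things on the bench where they are.

Things in the scene. Friction and masses are not known exactly. Their poses are not given: they have to be found in the camera images.
- block0: aluminium tube block; three or four of the four alike are present (absent: None). Along its x axis: main part x -40 to +16 mm, 32 mm high, with small dark wells on top; shoulder +16 to +40 mm, 12 mm high; tongue +40 to +54 mm, 5 mm thick. 36 mm wide (y), tongue 32 mm. Flat underside; origin on it at x = 0, z up. 0.18 to 0.3 kg, centre of mass 5 mm to -x of the origin, 14 mm up
- block1: a block like block0. Each starts flat in its own pocket of the tray, top level with the rim, tongue to the tray's +x
- block2: a block like block0
- block3: a block like block0
- tray: heavy grey storage tray, fixed, 126 (x) x 209 (y) x 61 mm high; origin at the bottom, +x points to the far wall, away from the robot. Four pockets 52 mm apart along y, each 97 mm long (x from -41 to +56 mm) and 39 mm wide, 1.5 mm more than a block on each side. Pocket floor: flat, 29 mm high, up to x = -2 mm, then sloping down by 25 degrees to the far wall
- pocket0 (a point): point on the flat floor of the pocket at the tray's y = -78 mm, where the origin of a block lying in it is; axes as the tray's. Pressing lightly (1 to 2 N) on the shoulder rocks a block over the floor's edge onto the slope, where it stays by itself, tilted 25 degrees: the shoulder (at x = 35 mm) sinks 16 mm, the main part's top leans 12 mm to +x
- pocket1 (a point): the same for the pocket at y = -26 mm. The near (-x) end of a rocked block stands up to 13 mm above the rim, clear on both sides: top near corner 23 mm to -x of the pocket point, its top meeting the rim level again about 5 mm to +x of it. Pressing the near end tips it back
- pocket2 (a point): the same for the pocket at y = +26 mm
- pocket3 (a point): the same for the pocket at y = +78 mm
- heater: white dry-bath heater, fixed, 200 (x) x 270 (y) mm, deck 62 mm high; origin at the bottom, +x points to the retaining lips (away from the robot), the start button is near the -x edge. On the deck are four identical steel nests 68 mm apart along y, each for one block with its tongue to +x. Any block may go in any nest
- nest0 (a point): point on the deck where the origin of a block seated in the nest at y = -102 mm is; axes as the heater's. In this frame: post face at x = +56 mm, bearing a lip over x +48 to +56 mm, 34 mm wide, its underside 10 mm and top 14 mm above the deck; side rails 6 mm high, inner faces at y = +-20.5 mm, x -5 to +40 mm; near stop ridge 5 mm high, inner face at x = -43.5 mm
- nest1 (a point): the same for the nest at y = -34 mm. The tongue goes under the lip with the block's near end held up (10 to 25 degrees) until it meets the post; then the near end comes down behind the ridge. The sides of the near half are free for fingers
- nest2 (a point): the same for the nest at y = +34 mm
- nest3 (a point): the same for the nest at y = +102 mm
- start (a joint): start button of the heater, white, 28 mm across, on the deck near its -x edge; 0 up, 0.006 m fully pressed, which takes 5 N; springs back
- start_top (a point): centre of the top of the start button (at rest)
- marker: white marker pen with black cap lying flat, 100 x 13 x 13 mm; bystander, leave alone
- bottle: glass reagent bottle with blue cap, 72 mm across, 130 mm tall; bystander, leave alone
- tipbox: cream pipette-tip box, 85 x 120 x 50 mm; bystander, leave alone
- cryorack: blue cryo-tube rack, 70 x 90 x 28 mm; bystander, leave alone
- tuberack: white rack of red-capped tubes, 60 x 100 x 70 mm; bystander, leave alone
- notebook: closed notebook, 150 x 210 x 12 mm; bystander, leave alone
- beaker: glass beaker, 72 mm across, 80 mm tall; bystander, leave alone
Not all that is in view belongs to the job. What is shaped like the block0 but turquoise is not meant.

How it is judged (in metres and radians):
On the way, in this order (a step that is already met when the one before it is completed fails the run):
1. every block present lies flat in a nest, its tongue under the lip (((distance between block0 and nest0 below 0.006 m and angle between the x axis of block0 and the x axis of heater, either way round below 0.13 rad) or (distance between block0 and nest1 below 0.006 m and angle between the x axis of block0 and the x axis of heater, either way round below 0.13 rad) or (distance between block0 and nest2 below 0.006 m and angle between the x axis of block0 and the x axis of heater, either way round below 0.13 rad) or (distance between block0 and nest3 below 0.006 m and angle between the x axis of block0 and the x axis of heater, either way round below 0.13 rad)) and angle between each of block0, block1, block2, block3's own z axis and vertical below 0.035 rad and ((distance between block1 and nest0 below 0.006 m and angle between the x axis of block1 and the x axis of heater, either way round below 0.13 rad) or (distance between block1 and nest1 below 0.006 m and angle between the x axis of block1 and the x axis of heater, either way round below 0.13 rad) or (distance between block1 and nest2 below 0.006 m and angle between the x axis of block1 and the x axis of heater, either way round below 0.13 rad) or (distance between block1 and nest3 below 0.006 m and angle between the x axis of block1 and the x axis of heater, either way round below 0.13 rad)) and ((distance between block2 and nest0 below 0.006 m and angle between the x axis of block2 and the x axis of heater, either way round below 0.13 rad) or (distance between block2 and nest1 below 0.006 m and angle between the x axis of block2 and the x axis of heater, either way round below 0.13 rad) or (distance between block2 and nest2 below 0.006 m and angle between the x axis of block2 and the x axis of heater, either way round below 0.13 rad) or (distance between block2 and nest3 below 0.006 m and angle between the x axis of block2 and the x axis of heater, either way round below 0.13 rad)) and ((distance between block3 and nest0 below 0.006 m and angle between the x axis of block3 and the x axis of heater, either way round below 0.13 rad) or (distance between block3 and nest1 below 0.006 m and angle between the x axis of block3 and the x axis of heater, either way round below 0.13 rad) or (distance between block3 and nest2 below 0.006 m and angle between the x axis of block3 and the x axis of heater, either way round below 0.13 rad) or (distance between block3 and nest3 below 0.006 m and angle between the x axis of block3 and the x axis of heater, either way round below 0.13 rad))), for 0.2 s.
2. the start button is pressed fully in (value of joint start above 0.0045 m), for 0.05 s.
At the end, for the whole second after the job is handed in: Every block present is within 6 mm of the seated point of a nest, flat within 0.035 rad, lined up with the heater within 0.13 rad and at rest; the start button was pressed (over 4.5 mm) after the last block was seated and has been let go (all of step 1 and linear speed of each of block0, block1, block2, block3 below 0.02 m/s and value of joint start below 0.0015 m); the robot touches nothing.
It fails at once if a bystander was moved by more than 3 cm (distance of any of marker, bottle, tipbox, cryorack, tuberack, notebook, beaker from where it was at the start of the episode above 0.03 m).
Of block0, block1, block2, block3 only 3 to 4 are there at a start; the rules pass over those that are not, and their reading is None.
At some moment in a run one of block0, block1, block2, block3 may be knocked a few centimetres aside while the robot is not near it.
It also fails if it takes over 210 s, if anything falls off the work surface, if the arm or the gripper's body presses on something with over 40 N, if the wrist force passes 120 N, or if a joint passes its speed limit or range.

### The arm

A 7-joint arm with a two-finger parallel gripper is mounted at the origin on the work surface. World frame = base frame: x ahead of the robot, y to its left, z up, the work surface at z = 0. Lengths are in mm, angles in degrees, forces in N, time in s.
With the tool pointing down it reaches from about 425 to 925 mm from the base axis. Payload 6.8 kg.
Tool frame: the origin (TCP) lies at the very end of the fingers, on their centre line; the grasp point (between the pads) lies 19 mm behind it; z points along the fingers, y is the line along which they close (so a half turn about z gives the same grasp; the last joint's range is limited). The gripper opens to 88 mm and grips with 3 to 60 N. Pads are 20 mm wide; open, the fingers measure 115 mm over their backs; the gripper's body (75 mm by 178 mm) begins 61 mm behind the grasp point.
Start: joints at [66.687, 27.33, 1.283, 89.118, -0.659, 63.558, -4.761], TCP at [198.711, -645.106, 222.664] pointing down, gripper open.
Joint ranges: [-169.35, 169.35], [-19.33, 120.38], [-80.79, 83.38], [13.8, 139.57], [-78.32, 258.32], [9.67, 109.79], [-169.56, 169.56]. Speed limits (degrees/s): [136.94, 136.94, 180, 180, 180, 180, 180].

### API

Orientations are given as [roll, pitch, yaw] about the fixed x, y, z axes, in that order (R = Rz(yaw) Ry(pitch) Rx(roll)).
In Python, from plant import reach, line_to, move_j, move_gripper, pause, solve_ik, get_obs, camera, IKError, hand_in gives the robot as it stands. Calls block until the motion is done:
- reach(position, orientation): joint-space move of the TCP to a pose.
- line_to(position, ori=None, feed=150): straight line of the TCP; ori=None keeps the orientation; feed is the mean speed in mm/s.
- move_j(angles): joint-space move.
- move_gripper(opening, squeeze=None): finger opening in mm; squeeze is the grip in N (None keeps the last); returns when the fingers have stopped.
- pause(seconds).
- solve_ik(position, orientation): joint angles nearest the present ones, or None.
- get_obs(): the state.
- camera(name): name is "scene" or "top" or "wrist"; returns a dict with "frame" (480x640x3 uint8, red, green, blue), "depth" (480x640 float32, mm along the optical axis (not along the pixel's ray), 0 where there is no reading), "fx", "fy", "cx", "cy" (pixels), "R" (3x3) and "t" (3): a world point X has camera coordinates R X + t. Camera axes: x right, y down, z forward; pixel columns grow to the right and rows downward; lengths in mm; the calibration is good to about 2 mm. A picture is of the moment at which its call begins.
A pose or a line that the arm cannot do raises IKError and nothing moves.
- hand_in(): hands the job in; it is judged then, once.
The state is a dict: "t": time; "q": joint angles; "joint_velocities": joint speeds; "joint_efforts": joint torques, N m; "position": TCP position; "tool_rot": TCP orientation; "force": force on the tool from outside, world axes, zero at the start; "torque": the same for the moment, N m; "gripper_width": finger opening in mm; "gripper_force": force on a finger pad.
Only numpy, scipy, OpenCV 4.12 (cv2) and the standard library are available. Lean on these libraries where they do the work, as an engineer would, in place of code of your own. Each camera call takes 0.05 s, during which the arm holds its last target. There are 200 camera calls.

## Working session

There is one attempt and no reset: what is moved stays moved. The work goes in short steps, each a Python script; the robot and the scene stay as the last script left them, time stands still between calls to the robot, and variables do not carry over. Pictures are saved under pics/ and viewed, at most 14 in all, crops included, and the job is handed in when it is done.

```bash
mkdir -p pics; ls
python3 - <<'E'
from plant import *
import cv2,numpy as np
for n in("top","scene"):
    c=camera(n); cv2.imwrite(f"pics/{n}0.png",c["frame"][:,:,::-1]); np.savez(f"{n}0.npz",**c)
    print(n,c["fx"],c["fy"],c["cx"],c["cy"],np.round(c["R"],3).tolist(),np.round(c["t"],1))
o=get_obs();print(o["t"],o["tool_rot"],o["force"])
E
```

```text
pics
top 574.6984992575401 574.6984992575401 323.26815559662293 237.29812167024545 [[-0.027, -1.0, 0.015], [-0.99, 0.025, -0.14], [0.139, -0.019, -0.99]] [  75.9  581.9 1329.1]
scene 549.6948511777854 549.6948511777854 312.45111156060386 234.90707649053505 [[0.684, 0.729, -0.011], [0.487, -0.468, -0.737], [-0.543, 0.499, -0.675]] [-442.2 -206.1 1972.8]
0.1 [-1.79909968e+02  5.18228658e-03  1.71209948e+01] [ 0.80439125  0.23896883 -1.02249286]
```

View pics/top0.png

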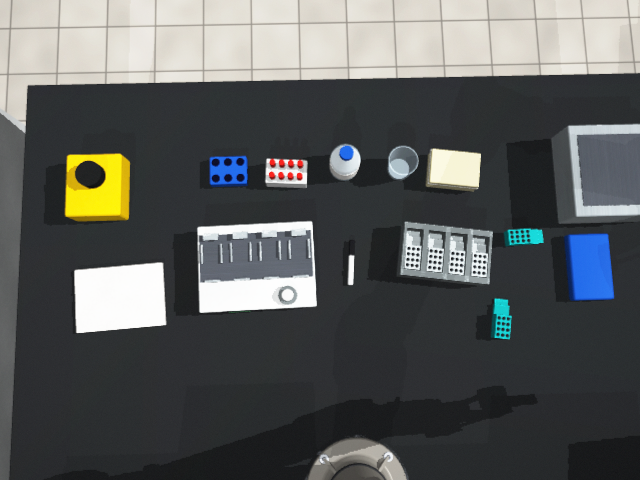

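View pics/scene0.png

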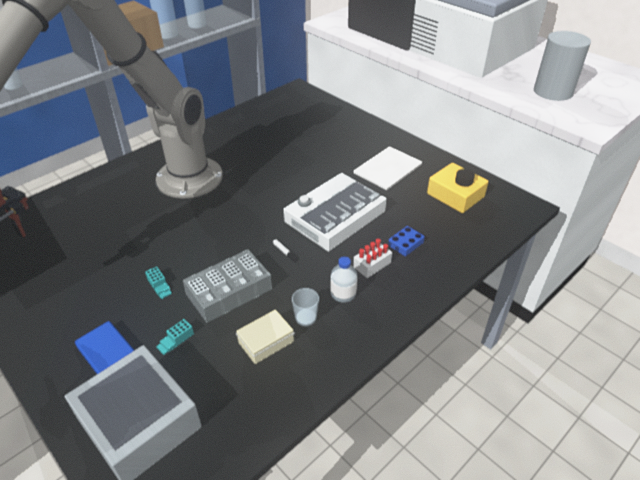

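Candidates for "block", top view: four aluminium-coloured ones in the tray pockets at about (413,245), (436,248), (458,252), (480,256), all with white-looking tops and dark wells. Two turquoise decoys lie at (524,237) and (501,320). The four in the tray fit the description. The heater is at (256,267) with its button at (288,295).

```bash
cat > h.py <<'E'
from plant import *
import cv2,numpy as np
def pts(c):
    v,u=np.mgrid[:480,:640]; d=c["depth"]
    P=np.stack([(u-c["cx"])/c["fx"]*d,(v-c["cy"])/c["fy"]*d,d],-1)
    return (P-c["t"])@c["R"]
def ray(c,u,v,z):
    C=-c["R"].T@c["t"]; d=c["R"].T@np.array([(u-c["cx"])/c["fx"],(v-c["cy"])/c["fy"],1])
    return C+d*(z-C[2])/d[2]
def rect(W,m,lab):
    m=cv2.morphologyEx(m.astype(np.uint8),cv2.MORPH_CLOSE,np.ones((3,3)))
    n,l,s,_=cv2.connectedComponentsWithStats(m)
    k=1+np.argmax(s[1:,4]); q=l==k
    P=W[q&(W[...,2]>0)][:,:2].astype(np.float32)
    r=cv2.minAreaRect(P); print(lab,s[k],np.round(r[0],1),np.round(r[1],1),round(r[2],2),np.round(np.median(W[q][:,2]),1))
    return r
E
python3 - <<'E'
from h import *
c=dict(np.load("top0.npz")); W=pts(c); z=W[...,2]
u0,v0=np.meshgrid(np.arange(640),np.arange(480))
m=(z>50)&(z<72)&(v0>200)&(v0<330)
rect(W,m&(u0>380)&(u0<500),"tray"); rect(W,m&(u0>185)&(u0<330),"heater")
f=c["frame"][205:330,185:505]; cv2.imwrite("pics/crop0.png",cv2.resize(f[:,:,::-1],None,fx=2.5,fy=2.5,interpolation=cv2.INTER_CUBIC))
for u,v in((288,293),(200,230),(312,222)): print(W[v,u])
w=camera("wrist");o=get_obs();import scipy.spatial.transform as T
R=T.Rotation.from_euler("xyz",o["tool_rot"],degrees=True).as_matrix()
C=-w["R"].T@w["t"];print("cam in tool",R.T@(C-o["position"]),np.round(w["R"]@R,3),w["fx"])
E
```

```text
tray [ 400  222   93   63 3816] [ 518.9 -120.3] [179.5 449.7] 9.5 61.0
heater [ 198  221  119   92 9506] [503.8 218.8] [227.4 271.1] 1.38 62.7
[451.55805462 144.8196406   89.43902664]
[605.57186026 349.51424703  59.50612849]
[627.28480724  86.51345027   4.75299563]
cam in tool [  66.3474342     0.43951724 -161.87714974] [[ 0.001  1.     0.001]
 [-0.968  0.001 -0.249]
 [-0.249 -0.     0.968]] 349.6837546015428
```

View pics/crop0.png

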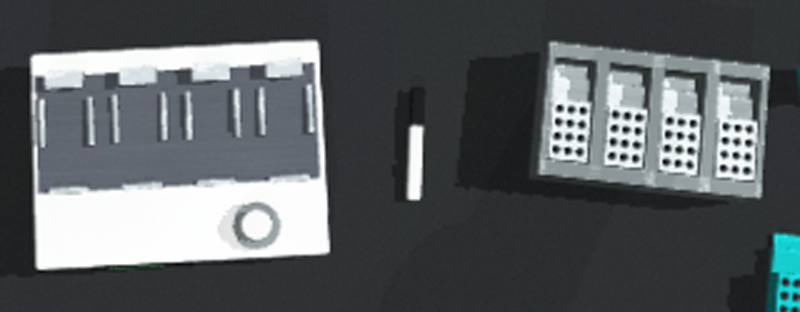

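The crop shows the tray with four silver blocks at crop (572,110), (627,115), (680,120) and (735,125), and a heater with four empty nests (lips at the top, button at (257,225)). I'll take close wrist views over the tray and the heater.

Run:
```python
from h import *
reach([500,-380,350],[180,0,0])
for n,y in(("tray",-125),("heat",215)):
    reach([480,y,300],[180,0,0]); pause(.3)
    w=camera("wrist"); np.savez(f"w{n}.npz",**w)
    W=pts(w); z=W[...,2]; rect(W,(z>55)&(z<68),n)
    cv2.imwrite(f"pics/w{n}.png",w["frame"][:,:,::-1])
print(get_obs()["t"],get_obs()["q"],get_obs()["force"])
```

```text
tray [    0    81   143   183 20948] [520.6  62.8] [200.7 380.3] 1.5 62.4
heat [  180    80   252   186 39295] [516.6 219.3] [200.6 270.3] 1.64 62.4
4.7 [  -7.44039051   11.30880928  -26.96135039  102.36838158    5.52472045
   67.62329951 -126.11693875] [-0.48529908  0.21562045  0.71827479]
```

View pics/wtray.png

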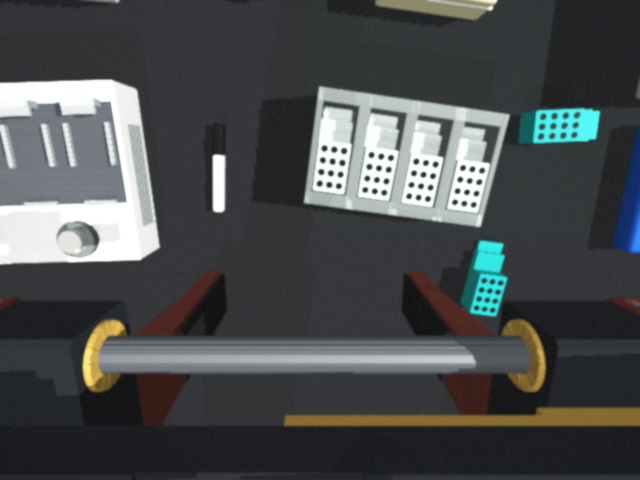

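View pics/wheat.png

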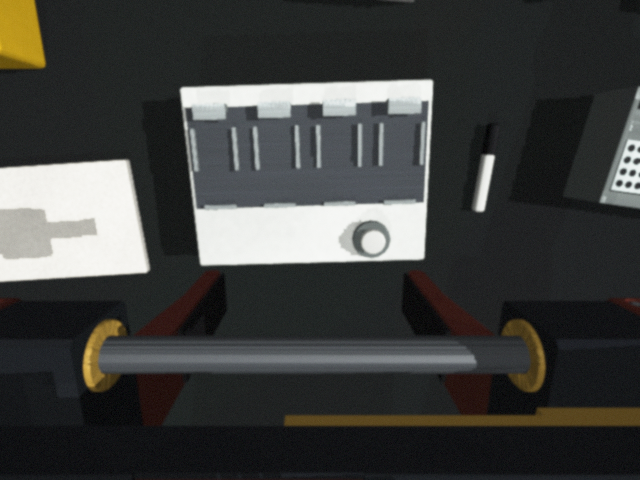

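The wrist tray view shows the tray corners at about (320,88), (508,112), (480,226) and (305,203), with the four blocks inside. The heater view shows the deck (182..432, 80..265), lips in the row at about 105, rails at 125–170, ridges at 205 and the button at (373,238). The heater rectangle is 200.6×270.3 against the given 200×270, so it fits well.

Run:
```python
from h import *
u0,v0=np.meshgrid(np.arange(640),np.arange(480))
w=dict(np.load("wtray.npz")); W=pts(w); z=W[...,2]
r=rect(W,(z>56)&(z<67)&(u0>280)&(u0<520)&(v0<235),"tray"); 
a=np.deg2rad(r[2] if r[1][0]<r[1][1] else r[2]-90); print("yaw",np.rad2deg(a))
R=np.array([[np.cos(a),np.sin(a)],[-np.sin(a),np.cos(a)]])
# shoulders (z~41) and bright tops in tray frame
L=(W[...,:2]-np.array(r[0]))@R.T
g=w["frame"].min(-1)
for nm,m in(("shoulder",(z>36)&(z<46)),("top",(z>56)&(z<67)&(g>200))):
  for y in(-78,-26,26,78):
    q=L[m&(abs(L[...,1]-y)<22)&(abs(L[...,0])<62)]
    print(nm,y,len(q),np.round(np.percentile(q,[2,50,98],axis=0),1).tolist() if len(q)>5 else "")
w=dict(np.load("wheat.npz")); W=pts(w); z=W[...,2]
a=np.deg2rad(1.64);R=np.array([[np.cos(a),np.sin(a)],[-np.sin(a),np.cos(a)]])
L=(W[...,:2]-np.array([516.6,219.3]))@R.T
b=(z>80)&(abs(L[...,0])<100)&(abs(L[...,1])<135)&(L[...,0]<0); print("button",b.sum(),np.median(W[b],axis=0),L[b].min(0),L[b].max(0),np.percentile(W[b][:,2],[5,95]))
for y in(-102,-34,34,102):
    n=abs(L[...,1]-y)<30
    for nm,m in(("lip",(z>72)&(z<80)&(L[...,0]>0)),("rail",(z>66.5)&(z<71)&(abs(L[...,0]-20)<40)),("ridge",(z>65.5)&(z<70)&(L[...,0]<0)&(L[...,0]>-60))):
        q=L[m&n]; print(y,nm,len(q),np.round(np.percentile(q,[2,50,98],axis=0),1).tolist() if len(q)>5 else "")
```

```text
tray [  304    87   205   140 16471] [ 537.  -226.9] [209.8 126.2] 82.22 61.1
yaw -7.778717041015625
shoulder -78 697 [[10.2, -97.6], [23.2, -84.0], [49.0, -66.1]]
shoulder -26 715 [[9.8, -45.5], [22.5, -29.9], [49.0, -11.7]]
shoulder 26 736 [[10.0, 6.8], [22.3, 24.1], [49.0, 42.5]]
shoulder 78 762 [[-9.7, 58.9], [22.0, 77.8], [49.1, 96.6]]
top -78 1255 [[-47.7, -97.4], [-17.8, -77.2], [30.6, -57.1]]
top -26 1249 [[-46.4, -45.8], [-17.5, -23.6], [56.9, -5.4]]
top 26 1245 [[-46.3, 8.1], [-17.8, 27.4], [24.0, 46.4]]
top 78 1162 [[-45.6, 61.4], [-18.1, 79.2], [8.4, 96.3]]
button 91667 [502.51239574 210.32698276 403.41721663] [-83.52222454 -84.9862356 ] [-1.59253875 71.75510592] [342.89133849 420.81318037]
-102 lip 553 [[65.2, -118.2], [73.0, -101.4], [80.7, -85.1]]
-102 rail 332 [[13.6, -126.1], [35.4, -122.1], [56.1, -77.2]]
-102 ridge 154 [[-50.0, -118.5], [-28.8, -101.8], [-26.2, -78.3]]
-34 lip 530 [[65.2, -49.9], [72.9, -33.4], [80.7, -17.8]]
-34 rail 293 [[13.0, -58.4], [37.5, -13.3], [56.7, -9.6]]
-34 ridge 156 [[-55.2, -60.8], [-29.0, -34.4], [-26.3, -16.9]]
34 lip 542 [[65.3, 17.7], [73.1, 34.2], [80.8, 50.2]]
34 rail 318 [[13.1, 9.6], [35.0, 54.4], [56.4, 58.4]]
34 ridge 140 [[-31.2, 16.3], [-28.7, 34.3], [-26.4, 51.2]]
102 lip 547 [[65.2, 85.1], [73.2, 101.7], [80.8, 118.1]]
102 rail 318 [[13.3, 77.5], [34.9, 101.9], [56.3, 126.2]]
102 ridge 140 [[-31.1, 84.5], [-28.6, 100.5], [-26.2, 119.4]]
```

Both fits are confirmed: the tray rectangle is 209.8×126.2, and the lips, rails and ridge put the nest origins at heater x≈17. First block: rock it and grip it.

```bash
cat >> h.py <<'E'
from scipy.spatial.transform import Rotation as Ro
TC,TY=np.array([537.,-226.9,0]),-7.78
HC,HY=np.array([516.6,219.3,0]),1.64
rz=lambda a:Ro.from_euler("z",a,degrees=True)
ry=lambda a:Ro.from_euler("y",a,degrees=True)
NX,DECK=17.0,62.
def tray(i,x,z,dy=0): return TC+rz(TY).apply([x,-78+52*i+dy,z])
def nest(i,x,z): return HC+rz(HY).apply([NX+x,-102+68*i,DECK+z])
V=ry(-25).apply([-13.8,0,34.35])
def place(i,th,xt,zt):  # tool pose so that the bottom tongue edge is at xt,zt in nest i, block tilted th
    p=np.array([xt,0,zt])+ry(th).apply(V-[54,0,0])
    return HC+rz(HY).apply(p+[NX,-102+68*i,DECK]),[180,th-25,HY]
def F(): 
    return np.mean([get_obs()["force"] for _ in range(3)],axis=0)
def rock(i):
    move_gripper(0,20)
    o=[180,0,TY]
    reach(tray(i,41,110),o); line_to(tray(i,41,50)); pause(.3); f0=F()
    for z in range(46,26,-2):
        line_to(tray(i,41,z),feed=40); d=F()-f0
        if d[2]>8: print("hard",z,d); break
    print("rock z",z,"f",np.round(d,1)); line_to(tray(i,41,110))
def grip(i,dy=0,x=-14):
    o=[180,0,TY]; move_gripper(47,20)
    reach(tray(i,x,110,dy),o); line_to(tray(i,x,76,dy)); pause(.2); f0=F()
    line_to(tray(i,x,62.5,dy),feed=60); pause(.2); print("grip df",np.round(F()-f0,1))
    move_gripper(20,50); pause(.2); g=get_obs(); print("w",g["gripper_width"],g["gripper_force"],np.round(g["force"],1))
E
python3 - <<'E'
from h import *
reach([500,-100,250],[180,0,0])
rock(0)
reach(tray(0,-60,220),[180,0,TY]); pause(.2)
w=camera("wrist"); cv2.imwrite("pics/rock0.png",w["frame"][:330,:,::-1]); print(get_obs()["t"])
E
```

```text
hard 46 [-9.46644168  5.58939147 27.07306232]
rock z 46 f [-9.5  5.6 27.1]
10.85
```

View pics/rock0.png

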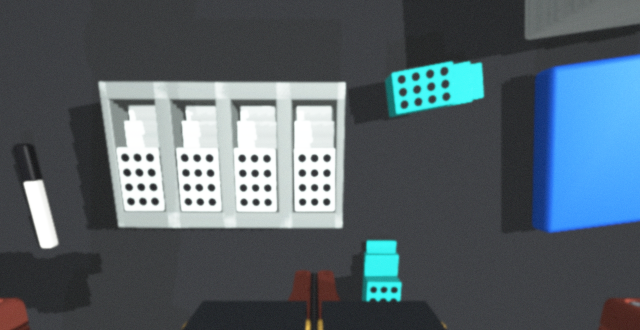

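All four blocks are still flat in the picture; the rightmost at (315,180) is pocket0. The finger met something hard, mostly pushed back in -x, so I'll probe more gently and log the force.

Run:
```python
from h import *
print("f",np.round(F(),1),get_obs()["gripper_width"])
for x in(41,36):
    reach(tray(0,x,110),[180,0,TY]); line_to(tray(0,x,64)); pause(.3); f0=F(); 
    for z in range(62,34,-1):
        line_to(tray(0,x,z),feed=20); d=rz(-TY).apply(F()-f0); p=get_obs()["position"]
        if z%4==0 or np.abs(d).max()>2: print(x,z,np.round(d,1),np.round(p-tray(0,x,z),1))
        if np.abs(d).max()>5: break
    line_to(tray(0,x,110))
```

```text
f [ 0.  -0.7  0.3] 0.5433439840945019
41 61 [ 0.1 -0.4  3.3] [ 0.1 -0.   0.2]
41 60 [-2.5  2.1  7.8] [ 0.2 -0.1  0.9]
36 60 [0.1 0.5 0.2] [-0.   0.  -0.1]
36 56 [ 0.3 -0.6  2.4] [-0.1  0.  -0.1]
36 52 [-0.8 -0.5  1.2] [-0.1  0.  -0.1]
36 48 [-0.5 -1.   1.2] [-0.1  0.  -0.1]
36 44 [-0.4 -0.6  0.8] [-0.1  0.  -0.1]
36 40 [-0.1 -0.6  0.8] [-0.1  0.  -0.1]
36 36 [-0.3 -0.7  0.8] [-0.1  0.  -0.1]
```

```bash
sed -i 's/tray(i,41,/tray(i,36,/g; s/range(46,26,-2)/range(44,25,-2)/' h.py
python3 - <<'E'
from h import *
rock(0)
reach(tray(0,-60,220),[180,0,TY]); pause(.2)
w=camera("wrist"); cv2.imwrite("pics/rock0b.png",w["frame"][:330,:,::-1])
W=pts(w); L=rz(-TY).apply((W-TC).reshape(-1,3)).reshape(W.shape)
m=(L[...,2]>66)&(L[...,2]<80)&(abs(L[...,0])<70)&(abs(L[...,1])<110); q=L[m]
print(len(q),np.percentile(q,[1,50,99],axis=0).round(1).tolist(),get_obs()["t"])
E
```

```text
rock z 26 f [-0.5  0.4  5.2]
738 [[-28.0, -95.9, 66.1], [-19.8, -78.3, 69.2], [-11.3, -60.7, 72.6]] 27.6083
```

View pics/rock0b.png

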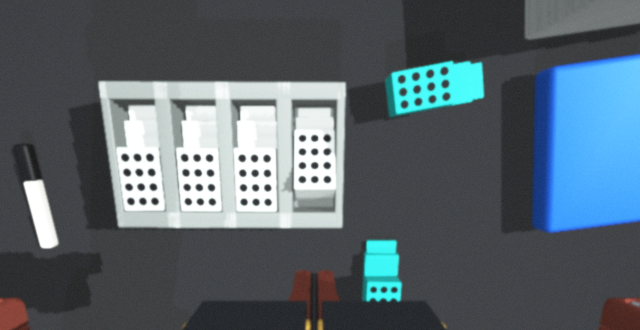

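The block in pocket0 is rocked: its top has shifted to (315,160) and its raised near end shows at (315,197). The measured raised part lies at y=-78.3 and up to 73 mm, as expected. Now I'll grip, lift and approach nest0.

```bash
cat >> h.py <<'E'
def carry(i,n):
    line_to(tray(i,-14,170),feed=150)
    p,o=place(n,15,36,60); reach(p,o)
def look(name):
    w=camera("wrist"); cv2.imwrite(f"pics/{name}.png",w["frame"][:400,:,::-1]); return w
E
python3 - <<'E'
from h import *
for n in range(4):
    for th,x,z in((15,36,60),(0,55,1)): print(n,th,solve_ik(*place(n,th,x,z)) is not None)
grip(0)
line_to(tray(0,-14,140),feed=80); print("w",get_obs()["gripper_width"],F().round(1))
p,o=place(0,15,36,60); reach(p,o); pause(.2)
print("w",get_obs()["gripper_width"],F().round(1),get_obs()["t"])
look("hold0")
E
```

```text
0 15 True
0 0 True
1 15 True
1 0 True
2 15 True
2 0 True
3 15 True
3 0 True
grip df [-0.3  0.1 -0.8]
w 35.07067414489768 49.99330759048462 [ 0.8 -0.5 -1.6]
w 35.2693264770544 [-0.6  0.5 -1.6]
w 34.886587800174844 [-0.1  0.2 -2.4] 33.5917
```

View pics/hold0.png

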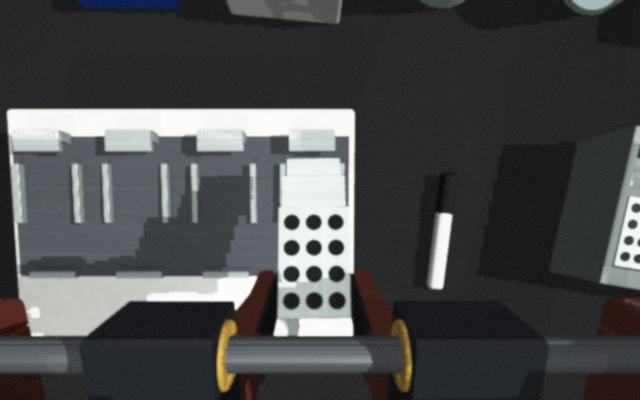

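The block is held straight between the fingers (315,265), with its tongue at (313,165) pointing at nest0's lip (312,138). I'll measure its tilt and tip against the expected block frame, then insert it.

```bash
cat >> h.py <<'E'
def inhand():
    w=camera("wrist"); o=get_obs(); W=pts(w)
    T=Ro.from_euler("xyz",o["tool_rot"],degrees=True)
    B=T*Ro.from_euler("x",180,degrees=True)*ry(25)   # block rotation expected
    o0=o["position"]-B.apply(V)
    L=B.inv().apply((W-o0).reshape(-1,3)); L=L[np.isfinite(L).all(1)]
    def fit(x0,x1,z0,z1):
        q=L[(L[:,0]>x0)&(L[:,0]<x1)&(abs(L[:,1])<14)&(L[:,2]>z0)&(L[:,2]<z1)]
        s,c=np.polyfit(q[:,0],q[:,2],1); return np.rad2deg(np.arctan(s)),c+s*(x0+x1)/2,len(q)
    t=L[(abs(L[:,1])<20)&(L[:,0]>25)&(L[:,0]<75)&(L[:,2]>-10)&(L[:,2]<20)]
    print("top slope,z(-5)",np.round(fit(-20,10,22,44),1),"shoulder z(28)",np.round(fit(22,34,2,22),1),
     "tip x,y",np.percentile(t[:,0],[99]).round(1),np.percentile(t[:,1],[1,99]).round(1))
def hook(n,xend=55,th=15):
    p,o=place(n,th,40,14); line_to(p,o,feed=120)
    p,o=place(n,th,40,2); line_to(p,o,feed=50); pause(.2); f0=F()
    for x in range(42,59):
        line_to(place(n,th,x,2)[0],feed=30); d=rz(-HY).apply(F()-f0)
        if x%3==0 or abs(d).max()>3: print("x",x,d.round(1))
        if d[0]<-5: break
    return x
E
python3 - <<'E'
from h import *
inhand()
x=hook(0); inhand(); look("hook0"); print(get_obs()["t"],get_obs()["gripper_width"])
E
```

```text
top slope,z(-5) [-3.000e-01  2.940e+01  3.327e+03] shoulder z(28) [ -1.2   9.  975. ] tip x,y [52.3] [-17.7  16.8]
x 42 [-0.8  0.6 -0. ]
x 45 [-1.5 -1.   0.4]
x 48 [-1.8  0.8 -0.4]
x 51 [-0.7  0.2 -0.6]
x 54 [-0.9  0.7 -0. ]
x 57 [-1.2 -0.4  0.1]
x 58 [-6.   0.2  4.1]
top slope,z(-5) [3.00e-01 2.97e+01 3.37e+03] shoulder z(28) [6.0e-01 9.7e+00 1.0e+03] tip x,y [74.5] [-19.8  19.5]
39.1667 35.273713929955655
```

View pics/hook0.png

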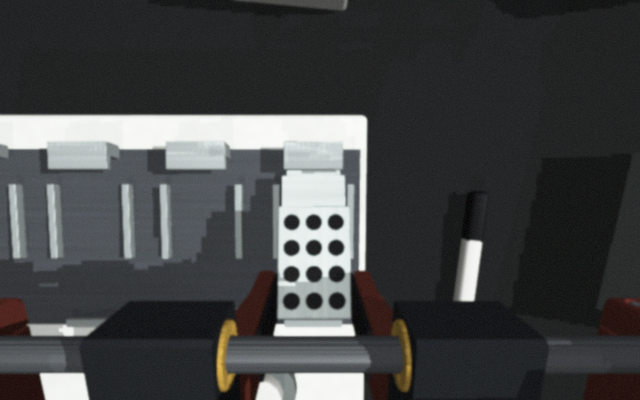

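The block is lined up in nest0: its tongue has disappeared under the lip at (313,155), and contact came at nominal 58, which is the post after the ~2 mm in-hand offset. Next I lower the near end, pivoting on the tip.

```bash
cat >> h.py <<'E'
def lower(n,x):
    f0=F()
    for th in(12,9,6,4,2,1):
        p,o=place(n,th,x-1,2.5); line_to(p,o,feed=30); d=rz(-HY).apply(F()-f0)
        print("th",th,d.round(1))
        if abs(d).max()>15 : break
def release(n):
    w=get_obs()["gripper_width"]; move_gripper(w+5,20); pause(.2)
    o=get_obs(); T=Ro.from_euler("xyz",o["tool_rot"],degrees=True)
    line_to(o["position"]-T.apply([0,0,45]),feed=80)
def check():
    w=camera("wrist"); W=pts(w); L=rz(-HY).apply((W-HC).reshape(-1,3)); g=w["frame"].min(-1).ravel()
    for n in range(4):
        q=L[(abs(L[:,1]+102-68*n)<25)&(L[:,2]>DECK+22)&(L[:,2]<DECK+45)&(abs(L[:,0]-NX+10)<50)]-[NX,-102+68*n,DECK]
        if len(q)<300: print(n,"none",len(q)); continue
        A=np.c_[q[:,:2],np.ones(len(q))]; s=np.linalg.lstsq(A,q[:,2],rcond=None)[0]
        lo,hi=np.percentile(q,[1,99],axis=0); r=cv2.minAreaRect(q[:,:2].astype(np.float32))
        print(n,"x",lo[0].round(1),hi[0].round(1),"y",lo[1].round(1),hi[1].round(1),"z",np.median(q[:,2]).round(1),"tilt",np.rad2deg(np.arctan(s[:2])).round(1),"yaw",round(r[2],1))
E
python3 - <<'E'
from h import *
lower(0,58); print(get_obs()["gripper_width"]); release(0)
reach(nest(0,-60,220),[180,0,HY]); pause(.2); check(); look("seat0"); print(get_obs()["t"],F().round(1))
E
```

```text
th 12 [ 5.5 -0.1 -4. ]
th 9 [ 5.5  0.2 -2.7]
th 6 [ 3.8  0.3 -3.2]
th 4 [ 3.3  0.9 -3.5]
th 2 [ 1.8 -0.1 -2.7]
th 1 [ 3.5  0.3 -3.4]
35.05445099118266
0 x -37.3 17.9 y -18.0 17.2 z 32.2 tilt [-0.1  0. ] yaw 0.7
1 none 0
2 none 0
3 none 0
43.175 [ 0.1  0.7 -0.4]
```

View pics/seat0.png

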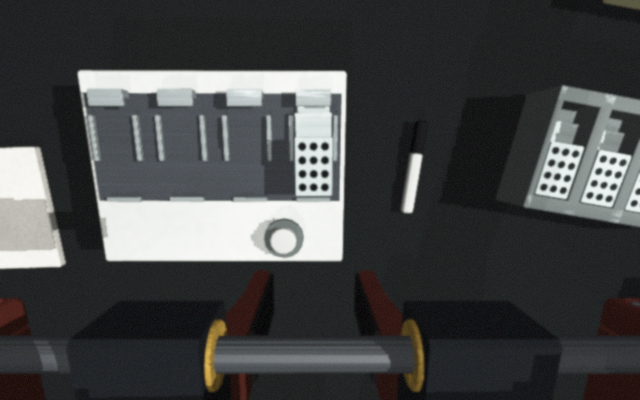

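The picture shows the block in nest0 at (313,165), behind the ridge with its tongue under the lip. It measures flat (tilt 0°, z 32.2) and sits 2 mm forward against the post, which is within the fit. I'll do the second one the same way, with checks between steps.

```bash
cat >> h.py <<'E'
def rocked(i):
    reach(tray(i,-60,220),[180,0,TY]); pause(.2)
    w=camera("wrist"); W=pts(w); L=rz(-TY).apply((W-TC).reshape(-1,3))
    for k in range(4):
        q=L[(L[:,2]>52)&(L[:,2]<80)&(abs(L[:,0]+5)<35)&(abs(L[:,1]+78-52*k)<17)]
        h=q[q[:,2]>66]; print("pocket",k,len(q),"raised",len(h),h.mean(0).round(1) if len(h)>50 else "", "top z",np.median(q[:,2]).round(1) if len(q) else "")
        if k==i: r=h
    assert len(r)>400 and abs(r[:,1].mean()+78-52*i)<3 and abs(r[:,0].mean()+19.8)<3
def job(i,n):
    rock(i); rocked(i); grip(i)
    assert get_obs()["gripper_width"]>32
    line_to(tray(i,-14,140),feed=100); p,o=place(n,15,36,60); reach(p,o); pause(.2)
    inhand(); x=hook(n); assert x>=56 and get_obs()["gripper_width"]>32
    lower(n,x); release(n); reach(nest(n,-60,220),[180,0,HY]); pause(.2); check(); print("t",get_obs()["t"])
E
python3 -c "
from h import *
reach([480,0,230],[180,0,-3])
job(1,1)"
```

```text
rock z 26 f [-0.5 -0.8  4.1]
pocket 0 0 raised 0  top z 
pocket 1 2318 raised 796 [-21.  -26.   69.7] top z 62.8
pocket 2 2089 raised 0  top z 61.2
pocket 3 2179 raised 0  top z 61.1
grip df [-0.3 -0.3  0.1]
w 34.85707432535283 49.79998290538788 [-0.4 -0.8 -0.2]
top slope,z(-5) [-3.00e-01  2.95e+01  3.33e+03] shoulder z(28) [-6.00e-01  9.10e+00  9.82e+02] tip x,y [50.9] [-16.6  18. ]
x 42 [ 1.2 -1.  -0.5]
x 45 [1.4 0.  1.1]
x 48 [ 1.3 -0.1 -1. ]
x 51 [ 1.6 -0.4  0.5]
x 54 [ 1.3 -1.2  0.3]
x 57 [ 1.7 -1.3  0.4]
th 12 [ 0.1  0.1 -0.1]
th 9 [ 0.5 -0.2  0. ]
th 6 [ 0.1  0.2 -0.8]
th 4 [ 0.9 -0.9  0.5]
th 2 [0.1 0.3 0.2]
th 1 [0.3 0.5 0.6]
0 x -37.4 18.0 y -17.7 17.8 z 32.1 tilt [-0.  -1.7] yaw 0.3
1 x -39.3 16.0 y -17.3 17.9 z 32.2 tilt [-0.2  0.1] yaw 0.7
2 none 0
3 none 0
t 65.9083
```

```bash
python3 -c "
from h import *
reach([480,0,230],[180,0,-3])
job(2,2)
reach([480,0,230],[180,0,-3])
job(3,3)
look('seat3')"
```

```text
rock z 26 f [0.2 0.2 4. ]
pocket 0 0 raised 0  top z 
pocket 1 0 raised 0  top z 
pocket 2 2324 raised 799 [-20.6  25.9  69.5] top z 62.8
pocket 3 2130 raised 0  top z 61.2
grip df [-0.2  1.   0.8]
w 35.076318718433775 49.97134566307068 [-0.3  0.2 -0.8]
top slope,z(-5) [-4.000e-01  2.940e+01  3.326e+03] shoulder z(28) [-4.00e-01  9.00e+00  9.86e+02] tip x,y [51.] [-17.3  17.1]
x 42 [-1.5  1.3 -1.1]
x 45 [-1.3  1.4  0.4]
x 48 [-1.2  1.3 -0.4]
x 51 [-1.5  1.  -0.1]
x 54 [-0.9  0.9 -0.9]
x 57 [-0.7  2.2  0.3]
th 12 [ 0.9 -0.3  0.2]
th 9 [1.  0.8 0. ]
th 6 [ 1.2 -0.4 -0.1]
th 4 [ 2.  -0.3 -0.1]
th 2 [ 0.4  0.2 -1. ]
th 1 [ 1.  -0.6 -0.2]
0 x -37.1 17.3 y -17.6 18.1 z 32.1 tilt [-0.2 -3.2] yaw 0.4
1 x -39.3 15.3 y -17.2 18.8 z 32.1 tilt [ 0.1 -2. ] yaw 1.6
2 x -39.3 16.1 y -17.4 17.6 z 32.2 tilt [-0.2 -0.2] yaw 0.0
3 none 0
t 88.675
rock z 26 f [-0.1 -0.9  6.2]
pocket 0 0 raised 0  top z 
pocket 1 0 raised 0  top z 
pocket 2 0 raised 0  top z 
pocket 3 2292 raised 742 [-20.3  77.9  69.4] top z 62.6
grip df [-0.4  0.3 -0.6]
w 35.30971844221393 49.91370141506195 [ 0.6 -0.8 -0.8]
top slope,z(-5) [-3.000e-01  2.940e+01  3.319e+03] shoulder z(28) [-4.00e-01  9.00e+00  9.84e+02] tip x,y [51.8] [-16.7  17.9]
x 42 [-0.4 -1.   1. ]
x 45 [-1.2 -0.7  0.9]
x 48 [-0.6 -0.5  0.6]
x 51 [-1.1 -0.1  0.9]
x 54 [-0.8 -0.4  1.3]
x 57 [-0.3 -0.2  1.2]
th 12 [ 2.5  1.8 -2.1]
th 9 [ 2.3  1.  -3.1]
th 6 [ 1.5  1.1 -1.8]
th 4 [ 1.   0.8 -2. ]
th 2 [ 0.8  0.8 -2.5]
th 1 [ 1.1  1.3 -2.2]
0 x -37.0 17.4 y -17.4 18.3 z 32.1 tilt [-0.1 -4.5] yaw 0.3
1 x -39.1 15.5 y -17.1 19.0 z 32.1 tilt [-0.1 -3.3] yaw 1.7
2 x -39.3 16.2 y -17.5 18.0 z 32.1 tilt [-0.1 -1.7] yaw 0.7
3 x -37.4 17.0 y -18.2 17.4 z 32.2 tilt [-0.1  0.1] yaw 1.4
t 111.5583
```

View pics/seat3.png

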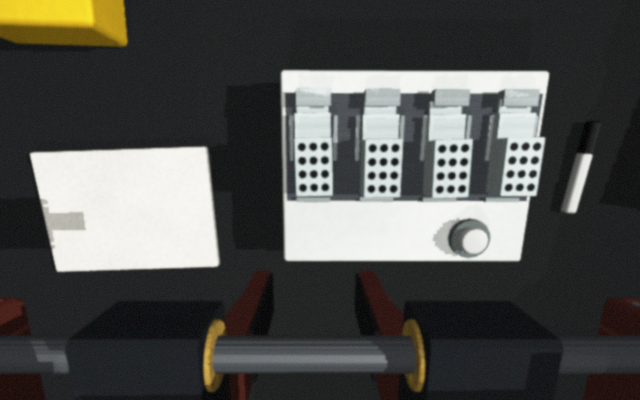

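All four blocks sit behind their ridges with tongues under the lips: tops at (314,167), (382,170), (452,168) and (521,166). The apparent tilt of the distant ones comes from their visible sides, since each read 0° from directly above. Next is the button at (470,238).

Run:
```python
from h import *
move_gripper(0,20)
reach(nest(0,-110,230),[180,0,HY]); pause(.2)
def btn():
    w=camera("wrist"); W=pts(w); L=rz(-HY).apply((W-HC).reshape(-1,3))
    q=L[(L[:,0]>-98)&(L[:,0]<-35)&(L[:,1]>-125)&(L[:,1]<-30)&(L[:,2]>70)&(L[:,2]<110)]
    zt=np.percentile(q[:,2],90); t=q[q[:,2]>zt-3]; lo,hi=np.percentile(t,[1,99],axis=0)
    print(len(t),"ztop",zt.round(1),"lo",lo.round(1),"hi",hi.round(1)); c=(lo+hi)/2; c[2]=zt; return c
c=btn()
assert np.all(abs((c[:2]-[-60,-75]))<20)
P=lambda z:HC+rz(HY).apply([c[0],c[1],z])
reach(P(c[2]+40),[180,0,HY]); line_to(P(c[2]+5),feed=80); pause(.3); f0=F()
for dz in np.arange(3,-9,-1.):
    line_to(P(c[2]+dz),feed=25); f=F()-f0; print(dz,f.round(1))
    if f[2]>14: break
pause(.3); line_to(P(c[2]+60),feed=80); pause(.3); 
reach(nest(1,-90,240),[180,0,HY]); pause(.3); btn(); check(); print(get_obs()["t"])
look("end")
```

```text
510 ztop 84.6 lo [-83.1 -82.4  81.7] hi [-57.8 -57.1  85.7]
3.0 [ 0.1  0.5 -0.9]
2.0 [ 0.5 -0.3 -0.2]
1.0 [ 0.6  1.7 -0.9]
0.0 [ 0.6 -0.2  0.2]
-1.0 [0.1 0.  1.8]
-2.0 [ 0.7 -0.9  2.4]
-3.0 [0.3 0.1 2.8]
-4.0 [-0.7  0.   3.3]
-5.0 [0.6 0.  4.4]
-6.0 [-0.1 -0.4  4.8]
-7.0 [-3.7 -1.5 12.3]
-8.0 [-5.6 -2.9 22.6]
469 ztop 84.6 lo [-83.1 -82.2  82. ] hi [-57.8 -56.7  85.9]
0 x -36.9 17.4 y -17.5 17.9 z 32.1 tilt [-0.  -1.5] yaw 0.3
1 x -39.0 15.5 y -17.7 17.9 z 32.1 tilt [-0.1  0.1] yaw 1.7
2 x -39.0 15.4 y -18.3 17.3 z 32.1 tilt [-0.1  1.6] yaw 0.5
3 x -38.1 17.1 y -18.8 17.2 z 32.0 tilt [-0.1  3. ] yaw 1.4
120.7583
```

View pics/end.png

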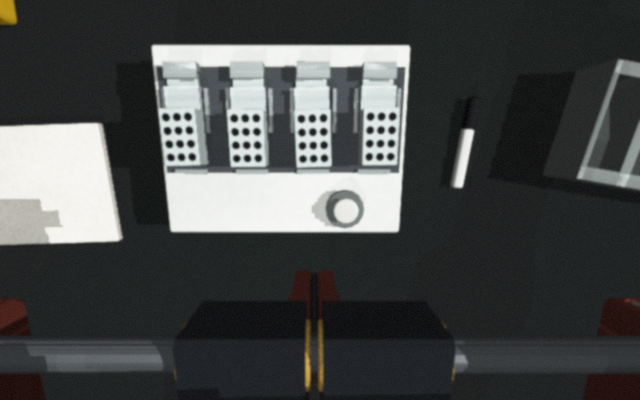

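The button bottomed out: the force rose to 4.8 N over 6 mm, then jumped to the hard stop, and it sprang back to 84.6 mm. All four blocks are still seated, at (181,135), (247,137), (313,137) and (380,135), and the arm is clear.

```bash
python3 -c "
from plant import *
print(hand_in())"
```

```text
the job is handed in; nothing more can be done
None
```

All four blocks are seated flat in the heater nests with their tongues under the lips, the start button was pressed fully and sprang back, and the job was handed in about 121 s into the 210 s limit; no verdict was returned.

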